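# Hang the brush caddy back on the sink's splash guard

## Robot

A 6-joint arm with a two-finger parallel gripper is mounted at the origin on a cart in front of the work surface, level with it; the furniture and walls round the work are solid. World frame = base frame: x ahead of the robot, y to its left, z up, the work surface at z = 0. Lengths are in mm, angles in rad, forces in N, time in s.
With the tool pointing down it reaches from about 275 to 750 mm from the base axis. Payload 10.2 kg.
Tool frame: the origin (TCP) lies midway between the tips of the shut fingers; the grasp point (between the pads) lies 19 mm behind it; z points along the fingers, y is the line along which they close (so a half turn about z gives the same grasp; the last joint's range is limited). The gripper opens to 85 mm and grips with 20 to 120 N. Pads are 22 mm wide; open, the fingers measure 114 mm over their backs; the gripper's body (76 mm by 85 mm) begins 54 mm behind the grasp point. The pads swing forward as they close: fully open they stand 13 mm farther back than shut.
Start: joints at [1.051, 0.313, 1.498, -0, 1.331, -0.223], TCP at [153.555, 502.048, 231.294] pointing down, gripper open.
Joint ranges: [-2.94, 2.94], [-0.97, 2.17], [0.19, 2.56], [-1.23, 4.37], [0.02, 3.11], [-2.88, 2.88]. Speed limits (rad/s): [2.39, 2.39, 3.01, 3.14, 3.14, 3.14].

## Interface

Orientations are given as a unit quaternion [w, x, y, z].
In Python, from rig import ctrl gives the robot as it stands.
- The arm moves only by the tool send_rows, never from a script. Its argument "targets" is a list of rows, each a list of 7 numbers: the closure, from -1 (fully open) to 1 (shut), so that 0 is half open, then the shift along the tool's x, y, z in m, then the turn, a rotation vector about the tool's x, y, z in rad. In form: [[claw, dx, dy, dz, ax, ay, az], ...]. A call has exactly 10 rows; each row shifts and turns the commanded pose from where the row before left it, along the tool's axes as they then stand; what a row does not reach is not made up. A row lasts 1/8 s, in which the tool goes at most 62.5 mm and 10.7 degrees, less where a joint would pass 70% of its speed; a pose out of reach is approached as far as the arm can. A call with a gripper value outside its range is refused whole. The fingers move at their own pace and stop on an object; "squeeze" is the grip in N (left out, the last holds). Time passes only in rows, so rows that do not move let the fingers close, or fill a call up. It gives the time, the measured TCP pose, the force, the opening and the grip force at its end, in the units of the state.
- ctrl.sense(): the state, without advancing time (a new reading comes with each control period).
- ctrl.capture(name): name is "scene" or "side" or "wrist"; returns a dict with "img" (480x640x3 uint8, red, green, blue), "camera_matrix" (3x3 intrinsics, pixels), "R" (3x3) and "t" (3): a world point X has camera coordinates R X + t. Camera axes: x right, y down, z forward; pixel columns grow to the right and rows downward; lengths in mm; the calibration is good to about 2 mm. A picture is of the moment at which its call begins. There is no depth.
- ctrl.finish_job(): hands the job in; it is judged then, once.
Trained networks look in a picture, given as the dict that the camera call returned (one of the last four; its "shot" number tells which), for a name from the list of things; names that differ only in an ending like _2 or _b are one class to them, and where a whole thing is asked for, a point or a joint stands for the part that bears it (a point fixed in the world has none). Each returns a list of dicts, best first, with "score" (0 to 1); they miss things now and then, are a little off and sometimes report something else, mostly with a low value. They report only what shows in the picture. A call takes as long as a camera call.
- ctrl.boxes_of(query, picture): "extent" ([left, top, width, height] in pixels, round what is visible of it).
- ctrl.landmark_of(query, picture): "point" ([column, row] in pixels: a listed point, or the origin of a listed thing).
The state is a dict: "time_s": time; "joints": joint angles; "dq": joint speeds; "tau": joint torques, N m; "eef_pos": TCP position; "ee_rot": TCP orientation; "force": force on the tool from outside, world axes, zero at the start; "wrist_torque": the same for the moment, N m; "grip_width": opening from 0.0 (shut) to 1.0 (fully open); "grip_force": force on a finger pad.
Only numpy, scipy, OpenCV 4.12 (cv2) and the standard library are available. Lean on these libraries where they do the work, as an engineer would, in place of code of your own. Each camera call takes 0.05 s, during which the arm holds its last target. There are 200 camera calls.

## Task

The stainless brush caddy was taken off for cleaning: hang it back on the two screws on the front of the sink's splash guard. Pass both keyholes over the screw heads, press the plate back against the leaf spring and slide the caddy down until it is fully home, with the leaf spring snapped into the window of its back plate. The nail brush must still be lying in it, and the other things stay where they are.

Things in the scene. Friction and masses are not known exactly. Their poses are not given: they have to be found in the camera images.
- caddy_grip (a point): Centre of the grey grip block on top of the loose stainless brush caddy (0.2 kg): 10 mm thick (x), 52 wide (y), 34 high (z), flush with the back of the caddy's plate; the centre is 117 mm above the caddy's underside, the top 134. Caddy axes: z up, y along the plate, x out of its back, so the trough points to -x. It starts upright on the worktop, left or right of the splash guard
- caddy_holes (a point): On the caddy's back face, 62 mm above its underside, midway between the centres of two round entry holes of 17 mm diameter, 44 mm apart along y. Axes as the caddy. From each hole a slot 8.5 mm wide runs straight up; hole and slot form a keyhole through the 4 mm plate, which is 100 mm wide and 108 high
- caddy_slots (a point): On the caddy's back face, 81 mm above its underside, 19 above caddy_holes, 36 below and 5 behind caddy_grip: midway between the slots' upper ends, where the screw shanks sit when home (hard stop). A window 23 mm wide and 11.5 high here takes the leaf spring. Before that the spring clamps the plate to the heads: it does not drop by itself but needs some 2 to 6 N from above
- caddy_trough (a point): Centre of the caddy's trough floor, on its underside: trough 100 mm wide (y), reaching 60 mm out from the back face, 26 high, walls and floor 3. Axes as the caddy
- guard: Fixed stainless splash guard at the sink: sheet 200 mm wide, 122 high, 4 thick, top edge rolled to 8; origin at the foot of its front face, mid-width; z up, y along it, x into the face. On the face a 2 mm strip carries two screws at equal height, 22 mm either side of the middle. It is clamped in slots by eye: the screws are 100 to 116 mm up; the height is not measured, look or feel
- leaf_spring (a joint): Travel (m) of the rounded leaf spring midway between the screws, at their height, 20 mm wide: 0 at rest, its crest 5 mm proud of the strip (7 of the guard's face); 0.005 flat. It yields with 3 N at first touch, 5 N at 2 mm, 8 N flat. Pressed over 2 mm, the plate is behind the heads. It rubs on the plate, and springs back to 0 when the plate's window comes over it, fully home
- guard_top (a point): Middle of the guard's top edge, 122 mm above the worktop, above its front face; axes as the guard. Screws, measured from the strip's front (2 mm proud of the guard's face): shanks 6 mm in diameter and 7 long, then flat heads 13.5 in diameter and 3.5 thick, so the heads' fronts stand 12.5 mm off the guard's face. Low on the face are two rubber buffers, 4 mm proud
- brush_center (a point): Centre of the nail brush (30 x 86 x 22 mm, 0.07 kg) that lies loose along the caddy's trough; z up, y along the brush
- tape_roll: Bystander: roll of brown packing tape, 80 mm diameter, 42 mm high, lying flat; origin under its centre
- small_box: Bystander: small white dispenser box, 40 x 52 x 19 mm; origin under its centre
- white_cup: Bystander: small white mixing cup, 37 mm diameter, 28 mm high; origin under its centre
- carton: Bystander: small flat carton, 62 x 95 x 22 mm; origin under its centre
- ind_tape: Bystander: roll of pale indicator tape, 67 mm diameter, 19 mm high, lying flat; origin under its centre

How it is judged:
By the outcome, as a careful person would: the job done as asked, in the order asked, and still so for the second after the job is handed in, with the robot touching nothing.
It also fails if it takes over 51 s, if anything falls off the work surface, if the arm or the gripper's body presses on something with over 40 N, if the wrist force passes 120 N, or if a joint passes its speed limit or range.

## Working session

There is one attempt and no reset: what is moved stays moved. The work goes in short steps, Python scripts to look and compute and a tool call to move; the robot and the scene stay as the last step left them, time stands still between calls to the robot, and variables do not carry over. Pictures are saved under pics/ and viewed, at most 11 in all, crops included, and the job is handed in when it is done.

Besides the shell and the picture viewer there is one more tool, called after "Emit:" by a JSON object that holds its "op" and its "data". send_rows: Moves the arm, as the interface text tells. Its arguments: {"type":"object","properties":{"targets":{"type":"array"},"squeeze":{"type":"number"}},"required":["targets"]}

```bash
mkdir -p pics; cat > h.py <<'E'
import numpy as np, cv2
from rig import ctrl
from scipy.spatial.transform import Rotation as Ro
def cap(n):
    p=ctrl.capture(n); return p
def ray(p,px):
    K=np.array(p["camera_matrix"]);R=np.array(p["R"]);t=np.array(p["t"]).ravel()
    return -R.T@t, (lambda d:d/np.linalg.norm(d))(R.T@np.linalg.solve(K,[px[0],px[1],1]))
def tri(obs):
    A=np.zeros((3,3));b=np.zeros(3)
    for c,d in obs:
        P=np.eye(3)-np.outer(d,d);A+=P;b+=P@c
    X=np.linalg.solve(A,b)
    return X,[np.linalg.norm((np.eye(3)-np.outer(d,d))@(X-c)) for c,d in obs]
def atz(p,px,z):
    c,d=ray(p,px);return c+d*(z-c[2])/d[2]
def proj(p,X):
    v=np.array(p["camera_matrix"])@(np.array(p["R"])@X+np.array(p["t"]).ravel());return v[:2]/v[2]
def save(p,f): cv2.imwrite("pics/"+f,p["img"][:,:,::-1])
E
python3 - <<'E'
from h import *
np.set_printoptions(precision=1,suppress=True)
s=ctrl.sense();print(s)
P={n:cap(n) for n in("scene","side","wrist")}
save(P["scene"],"s1.png");save(P["side"],"d1.png")
save(P["wrist"],"w1.png")
for n,p in P.items(): print(n,"cam",ray(p,(320,240)))
for q in["caddy_grip","caddy_holes","caddy_slots","caddy_trough","guard","guard_top","leaf_spring","brush_center","tape_roll","small_box","white_cup","carton","ind_tape"]:
    o=[]
    for n,p in P.items():
        r=ctrl.landmark_of(q,p)
        if r: print(q,n,np.array(r[0]["point"]),round(r[0]["score"],2)); o.append(ray(p,r[0]["point"])) if r[0]["score"]>.4 else 0
    if len(o)>1: print("   ",*tri(o))
E
```

```text
{'time_s': 0.0, 'joints': array([ 1.1,  0.3,  1.5, -0. ,  1.3, -0.2]), 'dq': array([-0.,  0.,  0.,  0.,  0., -0.]), 'tau': array([  0. , -41.2, -26. ,  -0. ,   0. ,   0. ]), 'eef_pos': array([153.4, 501.8, 230.7]), 'ee_rot': array([-0. ,  0.1,  1. , -0. ]), 'force': array([ 0.1, -0.8, -0.3]), 'wrist_torque': array([-0., -0.,  0.]), 'grip_force': 0.0, 'grip_width': 0.99916627536301}
scene cam (array([-264.3, -291.7,  882.6]), array([ 0.7,  0.3, -0.7]))
side cam (array([ 849.3, -340.8,  788.6]), array([-0.4,  0.5, -0.8]))
wrist cam (array([ 80.8, 524.1, 373.3]), array([ 0.3, -0.1, -0.9]))
caddy_grip scene [229.1 206.8] 0.71
caddy_grip side [409.7 156.4] 0.76
    [503.9 308.8 117.8] [np.float64(4.643940453106298), np.float64(4.643940453106275)]
caddy_holes scene [231.  222.9] 0.74
caddy_holes side [407.2 180.6] 0.61
    [510.1 310.5  59.4] [np.float64(0.38716392170738556), np.float64(0.38716392170735436)]
caddy_slots scene [228.5 216.5] 0.69
caddy_slots side [406.3 170.7] 0.66
    [503.9 310.5  83.5] [np.float64(0.38948011717014247), np.float64(0.38948011716997505)]
caddy_trough scene [227.4 248. ] 0.89
caddy_trough side [389.7 192.6] 0.78
    [478.1 304.4   7. ] [np.float64(1.4408519168639942), np.float64(1.440851916863875)]
guard scene [301.6 270. ] 0.94
guard side [339.2 253.3] 0.75
    [498.1 114.5   2.3] [np.float64(3.6183661221882404), np.float64(3.6183661221882053)]
guard_top scene [302.1 230.1] 0.79
guard_top side [343.1 211.9] 0.91
    [499.6 115.6 123.9] [np.float64(1.1060588847367772), np.float64(1.1060588847368933)]Traceback (most recent call last):
  File "<stdin>", line 11, in <module>
ValueError: it knows: brush_center, caddy_grip, caddy_holes, caddy_slots, caddy_trough, carton, guard, guard_top, ind_tape, small_box, tape_roll, white_cup
```

View pics/s1.png

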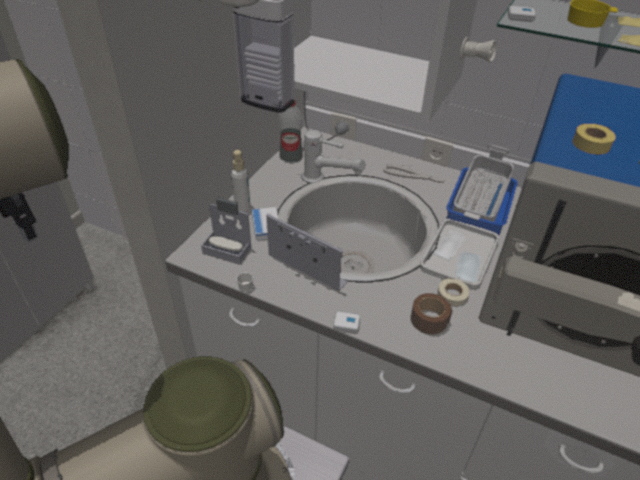

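View pics/d1.png

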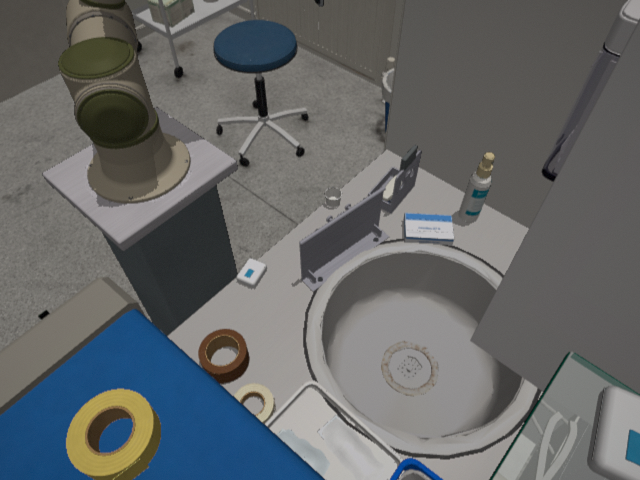

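Scene shows the caddy at about (228,230) with the brush in it, and the guard at (302,250); the side view agrees (400,180 and 343,235). I'll go closer with the wrist camera.

```bash
cat >> h.py <<'E'
def pose():
    s=ctrl.sense();q=s["ee_rot"];return np.array(s["eef_pos"]),Ro.from_quat([q[1],q[2],q[3],q[0]])
def down(yaw): # tool z down, tool y at yaw in world
    y=np.array([np.cos(yaw),np.sin(yaw),0]);z=np.array([0,0,-1.]);return Ro.from_matrix(np.array([np.cross(y,z),y,z]).T)
def plan(T,Rt,n,p0=None,R0=None):
    if p0 is None:p0,R0=pose()
    w=(R0.inv()*Rt).as_rotvec()/n;R=R0;p=p0
    for i in range(n):
        d=R.inv().apply((T-p0)/n);print([round(x/1000,4) for x in d]+[round(x,4) for x in w]);R=R*Ro.from_rotvec(w)
E
python3 - <<'E'
from h import *
p,R=pose();print(R.as_matrix().round(3))
plan(np.array([380,215,330.]),down(np.pi/2),8)
E
```

```text
[[-0.956  0.292 -0.   ]
 [ 0.292  0.956 -0.   ]
 [ 0.    -0.    -1.   ]]
[np.float64(-0.0376), np.float64(-0.026), np.float64(-0.0123), np.float64(-0.0), np.float64(-0.0), np.float64(-0.0371)]
[np.float64(-0.0366), np.float64(-0.0274), np.float64(-0.0123), np.float64(-0.0), np.float64(-0.0), np.float64(-0.0371)]
[np.float64(-0.0355), np.float64(-0.0287), np.float64(-0.0123), np.float64(-0.0), np.float64(-0.0), np.float64(-0.0371)]
[np.float64(-0.0344), np.float64(-0.03), np.float64(-0.0123), np.float64(-0.0), np.float64(-0.0), np.float64(-0.0371)]
[np.float64(-0.0333), np.float64(-0.0313), np.float64(-0.0123), np.float64(-0.0), np.float64(-0.0), np.float64(-0.0371)]
[np.float64(-0.0321), np.float64(-0.0325), np.float64(-0.0123), np.float64(-0.0), np.float64(-0.0), np.float64(-0.0371)]
[np.float64(-0.0309), np.float64(-0.0337), np.float64(-0.0123), np.float64(-0.0), np.float64(-0.0), np.float64(-0.0371)]
[np.float64(-0.0296), np.float64(-0.0348), np.float64(-0.0123), np.float64(-0.0), np.float64(-0.0), np.float64(-0.0371)]
```

Emit:
{"op": "send_rows", "data": {"targets": [[-1,-0.0376,-0.026,-0.0123,0,0,-0.0371],[-1,-0.0366,-0.0274,-0.0123,0,0,-0.0371],[-1,-0.0355,-0.0287,-0.0123,0,0,-0.0371],[-1,-0.0344,-0.03,-0.0123,0,0,-0.0371],[-1,-0.0333,-0.0313,-0.0123,0,0,-0.0371],[-1,-0.0321,-0.0325,-0.0123,0,0,-0.0371],[-1,-0.0309,-0.0337,-0.0123,0,0,-0.0371],[-1,-0.0296,-0.0348,-0.0123,0,0,-0.0371],[-1,0,0,0,0,0,0],[-1,0,0,0,0,0,0]]}}

```text
time_s: 2.3
eef_pos: [379.7, 215.4, 329.5]
ee_rot: [-0.0, 0.0, 1.0, 0.0]
force: [0.1, 0.2, 0.5]
grip_width: 1.001
grip_force: 0.0
```

```bash
python3 - <<'E'
from h import *
np.set_printoptions(precision=1,suppress=True)
s=ctrl.sense();print(s["joints"].round(3),s["eef_pos"])
w=cap("wrist");save(w,"w2.png");np.save("w2.npy",w,allow_pickle=True)
for q in["caddy_grip","caddy_holes","caddy_slots","caddy_trough","guard","guard_top","brush_center"]:
    r=ctrl.landmark_of(q,w)
    if r: print(q,np.array(r[0]["point"]),round(r[0]["score"],2))
E
```

```text
[ 0.2  0.1  1.6  0.   1.5 -1.3] [379.7 215.4 329.5]
caddy_grip [419.5 312.7] 0.6
caddy_holes [402.9 292.3] 0.66
caddy_slots [411.4 302.4] 0.96
caddy_trough [395.1 250.3] 0.77
guard [398.7 259. ] 0.72
guard_top [221.  314.5] 0.7
brush_center [395.4 257.7] 0.74
```

View pics/w2.png

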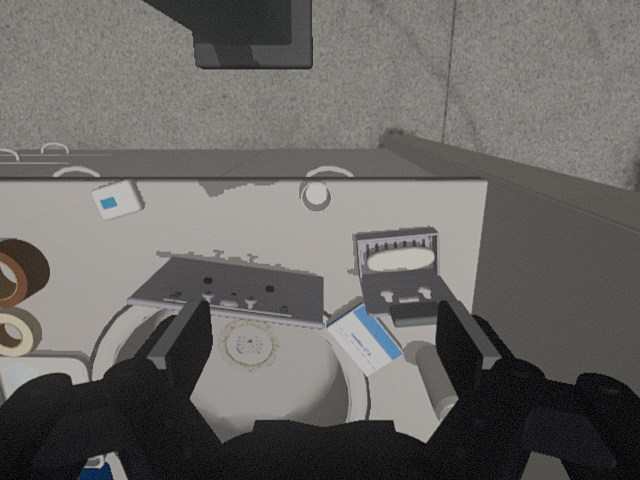

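The wrist view shows the caddy at (400,275), brush in trough, trough towards the robot; guard face with buffers (208,280),(270,289) and the screws near the top edge at ~(210,298),(252,303). I'll zoom for the corners.

```bash
python3 - <<'E'
import cv2
i=cv2.imread("pics/w2.png")[220:345,120:480];cv2.imwrite("pics/w2c.png",cv2.convertScaleAbs(cv2.resize(i,None,fx=2.2,fy=2.2,interpolation=cv2.INTER_CUBIC),alpha=1.5))
E
```

```text
(no output)
```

View pics/w2c.png

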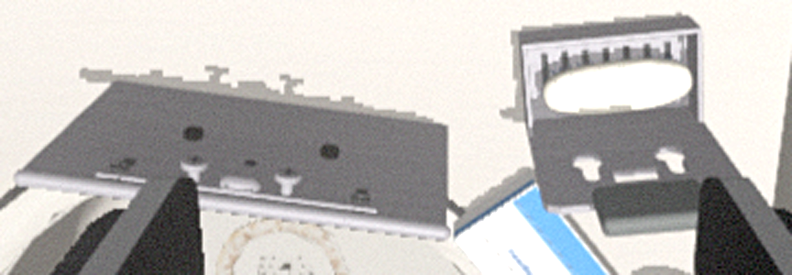

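```bash
python3 - <<'E'
from h import *
np.set_printoptions(precision=1,suppress=True)
w=np.load("w2.npy",allow_pickle=True).item()
c=lambda a,b:(a/2.2+120,b/2.2+220)
def pr(n,A,B,z):
    a=atz(w,A,z);b=atz(w,B,z);d=b-a;print(n,a,b,(a+b)/2,np.linalg.norm(d),"yaw of y",np.degrees(np.arctan2(-d[0],d[1])))
pr("foot",c(120,83),c(448,125),0)
pr("top",c(17,180),c(448,235),120)
for z in(96,100,104,108,112): pr("screws%d"%z,c(193,163),c(289,175),z)
pr("buf",c(193,133),c(329,151),40)
pr("trough front",c(520,43),c(703,25),26)
pr("trough front inside?",c(520,43),c(698,18),26)
pr("block top",c(605,235),c(708,228),134)
pr("block bot",c(597,187),c(705,179),117)
pr("holes",c(587,172),c(670,163),62)
pr("grip",(419.5,312.7),(411.4,302.4),117)
print(ray(w,(320,240)))
E
```

```text
foot [484.2  21.2   0. ] [511.5 216.2   0. ] [497.8 118.7   0. ] 196.86990411762167 yaw of y -7.955086203523911
top [485.9  17.8 120. ] [514.8 216.  120. ] [500.4 116.9 120. ] 200.2429232650928 yaw of y -8.279752003987488
screws96 [489.2  91.6  96. ] [495.8 138.   96. ] [492.5 114.8  96. ] 46.938359430940466 yaw of y -7.98473665433274
screws100 [487.3  92.9 100. ] [493.7 138.9 100. ] [490.5 115.9 100. ] 46.43897089036375 yaw of y -7.984736654332669
screws104 [485.3  94.2 104. ] [491.7 139.7 104. ] [488.5 116.9 104. ] 45.93958234978703 yaw of y -7.984736654332738
screws108 [483.3  95.5 108. ] [489.6 140.5 108. ] [486.5 118.  108. ] 45.44019380921031 yaw of y -7.984736654332738
screws112 [481.4  96.8 112. ] [487.6 141.3 112. ] [484.5 119.1 112. ] 44.9408052686336 yaw of y -7.984736654332662
buf [498.6  74.7  40. ] [509.6 149.7  40. ] [504.1 112.2  40. ] 75.73457532274101 yaw of y -8.351835931416975
trough front [450.8 256.   26. ] [440.4 356.5  26. ] [445.6 306.3  26. ] 101.02871444031214 yaw of y 5.8927763333075465
trough front inside? [450.8 256.   26. ] [436.4 353.4  26. ] [443.6 304.7  26. ] 98.44945073406102 yaw of y 8.40711158264673
block top [506.5 286.9 134. ] [502.9 333.1 134. ] [504.7 310.  134. ] 46.35239526010265 yaw of y 4.358900318433586
block bot [491.3 285.4 117. ] [487.3 335.3 117. ] [489.3 310.3 117. ] 50.10007187443662 yaw of y 4.672629364582256
holes [511.5 290.4  62. ] [506.2 334.4  62. ] [508.9 312.4  62. ] 44.29085785396607 yaw of y 6.819890894775748
grip [500.2 314.8 117. ] [488.4 305.7 117. ] [494.3 310.3 117. ] 14.915891767015346 yaw of y 127.81421103626597
(array([303.7, 215.4, 472. ]), array([ 0.3, -0. , -0.9]))
```

Consistent: caddy yaw ≈ +5.7°, grip at (503.5, 310, 117); guard yaw ≈ −8.1°, mid-top (500,116.5), screws about 105–108 up. I'll grip the block across its 52 mm width, so the wrist camera stays in front and sees keyholes and screws together.

```bash
python3 - <<'E'
from h import *
plan(np.array([503.5,310.3,190.]),down(np.radians(95.7)),6)
E
```

```text
[np.float64(-0.0206), np.float64(0.0158), np.float64(0.0233), np.float64(-0.0), np.float64(-0.0), np.float64(-0.0165)]
[np.float64(-0.0209), np.float64(0.0155), np.float64(0.0233), np.float64(-0.0), np.float64(-0.0), np.float64(-0.0165)]
[np.float64(-0.0211), np.float64(0.0151), np.float64(0.0233), np.float64(-0.0), np.float64(-0.0), np.float64(-0.0165)]
[np.float64(-0.0214), np.float64(0.0148), np.float64(0.0233), np.float64(-0.0), np.float64(-0.0), np.float64(-0.0165)]
[np.float64(-0.0216), np.float64(0.0144), np.float64(0.0233), np.float64(-0.0), np.float64(-0.0), np.float64(-0.0165)]
[np.float64(-0.0219), np.float64(0.014), np.float64(0.0233), np.float64(-0.0), np.float64(-0.0), np.float64(-0.0165)]
```

Emit:
{"op": "send_rows", "data": {"targets": [[-1,-0.0206,0.0158,0.0233,0,0,-0.0165],[-1,-0.0209,0.0155,0.0233,0,0,-0.0165],[-1,-0.0211,0.0151,0.0233,0,0,-0.0165],[-1,-0.0214,0.0148,0.0233,0,0,-0.0165],[-1,-0.0216,0.0144,0.0233,0,0,-0.0165],[-1,-0.0219,0.014,0.0233,0,0,-0.0165],[-1,0,0,0,0,0,0],[-1,0,0,0,0,0,0],[-1,0,0,0,0,0,0],[-1,0,0,0,0,0,0]]}}

```text
time_s: 3.95
eef_pos: [503.7, 309.8, 190.8]
ee_rot: [0.001, -0.049, 0.999, 0.0]
force: [-1.2, 0.1, -1.2]
grip_width: 0.998
grip_force: 0.0
```

```bash
python3 - <<'E'
from h import *
np.set_printoptions(precision=1,suppress=True)
print(pose()[0])
w=cap("wrist");save(w,"w3.png");np.save("w3.npy",w,allow_pickle=True)
for q,z in[("caddy_grip",117),("caddy_holes",62),("caddy_slots",81),("brush_center",14)]:
    r=ctrl.landmark_of(q,w)
    if r: print(q,np.array(r[0]["point"]),round(r[0]["score"],2),atz(w,r[0]["point"],z))
E
```

```text
[503.7 309.8 190.8]
caddy_grip [326.6 239.6] 0.59 [499.  311.6 117. ]
caddy_holes [324.7 227.4] 0.59 [507.9 311.6  62. ]
caddy_slots [329.2 233.6] 0.63 [506.4 314.5  81. ]
brush_center [326.7 180.7] 0.72 [481.5 310.8  14. ]
```

View pics/w3.png

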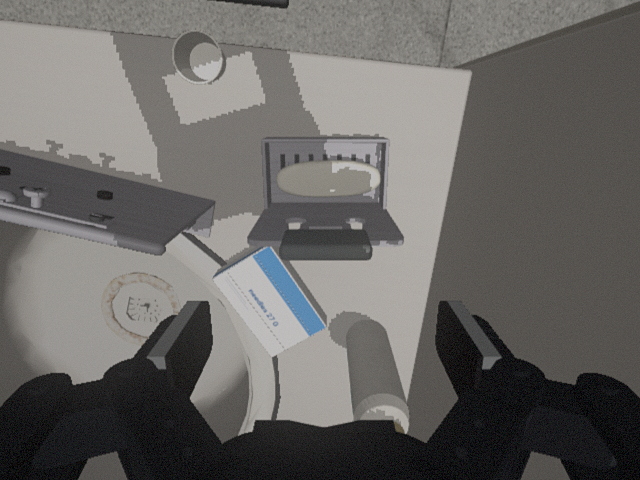

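The block is centred at (326,240) and parallel to the finger axis; brush lies at (328,180). A wall is on the right, edge at about (430,270); check its clearance.

```bash
python3 - <<'E'
from h import *
np.set_printoptions(precision=1,suppress=True)
w=np.load("w3.npy",allow_pickle=True).item()
for px in[(470,70),(440,220),(410,400)]: print(atz(w,px,0))
b=[atz(w,p,134) for p in((286,256),(371,257))];print(b, sum(b)/2)
print(proj(w,np.array([503.5,310,134])),proj(w,np.array([503.7,309.8,107])))
E
```

```text
[383.9 416.4   0. ]
[509.1 415.9   0. ]
[705.  421.4   0. ]
[array([505.1, 289.5, 134. ]), array([501.1, 336.3, 134. ])] [503.1 312.9 134. ]
[323.2 256.7] [322.8 241.4]
```

Emit:
{"op": "send_rows", "data": {"targets": [[-1,0.002,0.002,0.02,0,0,0],[-1,0,0,0.02,0,0,0],[-1,0,0,0.02,0,0,0],[-1,0,0,0.013,0,0,0],[-1,0,0,0.01,0,0,0],[-1,0,0,0,0,0,0],[1,0,0,0,0,0,0],[1,0,0,0,0,0,0],[1,0,0,0,0,0,0],[1,0,0,0,0,0,0]], "squeeze": 100}}

```text
time_s: 5.45
eef_pos: [502.3, 311.7, 108.1]
ee_rot: [0.001, -0.049, 0.999, 0.0]
force: [0.2, -1.5, 4.8]
grip_width: 0.58
grip_force: 103.8
```

```bash
python3 - <<'E'
from h import *
p,R=pose(); p1=p+R.apply([60,0,-47]);print(p1)
plan(np.array([449.5,123.7,155.]),down(np.radians(81.9)),10,p1,R)
E
```

```text
[442.44694253 305.76735439 154.96414518]
[np.float64(0.0011), np.float64(-0.0182), np.float64(-0.0), np.float64(0.0), np.float64(0.0002), np.float64(0.024)]
[np.float64(0.0007), np.float64(-0.0182), np.float64(-0.0), np.float64(0.0), np.float64(0.0002), np.float64(0.024)]
[np.float64(0.0002), np.float64(-0.0182), np.float64(-0.0), np.float64(0.0), np.float64(0.0002), np.float64(0.024)]
[np.float64(-0.0002), np.float64(-0.0182), np.float64(-0.0), np.float64(0.0), np.float64(0.0002), np.float64(0.024)]
[np.float64(-0.0007), np.float64(-0.0182), np.float64(-0.0), np.float64(0.0), np.float64(0.0002), np.float64(0.024)]
[np.float64(-0.0011), np.float64(-0.0182), np.float64(-0.0), np.float64(0.0), np.float64(0.0002), np.float64(0.024)]
[np.float64(-0.0015), np.float64(-0.0182), np.float64(-0.0), np.float64(0.0), np.float64(0.0002), np.float64(0.024)]
[np.float64(-0.002), np.float64(-0.0181), np.float64(-0.0), np.float64(0.0), np.float64(0.0002), np.float64(0.024)]
[np.float64(-0.0024), np.float64(-0.0181), np.float64(-0.0), np.float64(0.0), np.float64(0.0002), np.float64(0.024)]
[np.float64(-0.0028), np.float64(-0.018), np.float64(-0.0), np.float64(0.0), np.float64(0.0002), np.float64(0.024)]
```

Emit:
{"op": "send_rows", "data": {"targets": [[1,0,0,-0.004,0,0,0],[1,0,0,-0.008,0,0,0],[1,0.005,0,-0.008,0,0,0],[1,0.01,0,-0.009,0,0,0],[1,0.012,0,-0.009,0,0,0],[1,0.012,0,-0.009,0,0,0],[1,0.012,0,0,0,0,0],[1,0.007,0,0,0,0,0],[1,0.002,0,0,0,0,0],[1,0,0,0,0,0,0]]}}

```text
time_s: 6.7
eef_pos: [441.9, 305.8, 153.7]
ee_rot: [-0.0, -0.049, 0.999, -0.0]
force: [0.3, -0.4, -2.3]
grip_width: 0.583
grip_force: 103.8
```

Emit:
{"op": "send_rows", "data": {"targets": [[1,0.001,-0.014,0,0,0,0.024],[1,0.0005,-0.018,0,0,0,0.024],[1,0,-0.019,0,0,0,0.024],[1,0,-0.019,0,0,0,0.024],[1,-0.0007,-0.019,0,0,0,0.024],[1,-0.001,-0.019,0,0,0,0.024],[1,-0.0015,-0.019,0,0,0,0.024],[1,-0.002,-0.019,0,0,0,0.024],[1,-0.0024,-0.019,-0.001,0,0,0.024],[1,-0.0028,-0.017,0,0,0,0.024]]}}

```text
time_s: 7.95
eef_pos: [448.6, 121.8, 155.1]
ee_rot: [0.0, 0.072, 0.997, -0.0]
force: [-0.5, -0.5, -3.0]
grip_width: 0.584
grip_force: 103.9
```

```bash
python3 - <<'E'
from h import *
np.set_printoptions(precision=1,suppress=True)
s=ctrl.sense();print(s["eef_pos"],s["force"],s["joints"].round(2))
for n in("wrist","scene","side"):
    w=cap(n);save(w,n+"4.png");np.save(n+"4.npy",w,allow_pickle=True)
    for q in["caddy_grip","caddy_holes","caddy_slots","brush_center","guard_top","guard"]:
        r=ctrl.landmark_of(q,w)
        if r: print(n,q,np.array(r[0]["point"]),round(r[0]["score"],2))
E
```

```text
[448.6 121.8 155.1] [-0.5 -0.5 -3. ] [ 0.   0.3  1.8 -0.   1.1 -1.4]
wrist caddy_grip [325.1 315.1] 0.76
wrist caddy_holes [322.7 272.2] 0.57
wrist caddy_slots [323.7 292.4] 0.65
wrist brush_center [323.6 206. ] 0.64
wrist guard_top [320.4 358.4] 0.59
wrist guard [111.5 185.9] 0.68
scene caddy_grip [287.4 228.8] 0.84
scene caddy_holes [289.4 246.3] 0.76
scene caddy_slots [287.8 241.5] 0.91
scene brush_center [281.4 270.3] 0.97
scene guard_top [303.1 227.8] 0.65
scene guard [301.5 273.1] 0.59
side caddy_grip [324.3 180.4] 0.68
side caddy_holes [340.7 251.7] 0.73
side caddy_slots [325.1 193.1] 0.96
side brush_center [316.7 210.4] 0.49
side guard_top [343.4 211.4] 0.75
side guard [341.1 252.6] 0.56
```

View pics/wrist4.png

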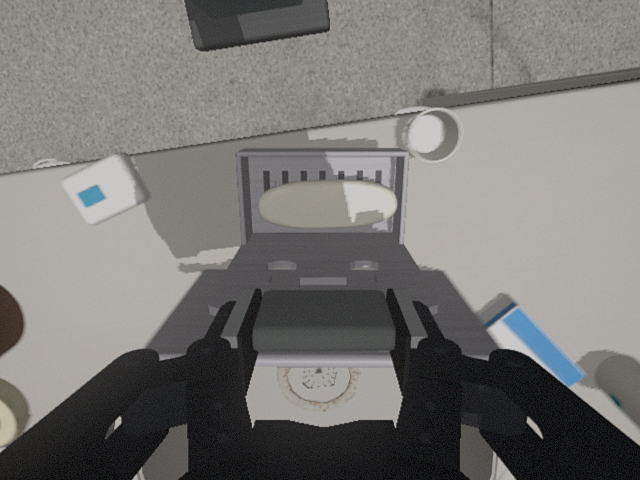

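The caddy is held square with the brush in it (row 205); keyholes at (284,266),(364,266), and guard ends show at both sides (top corners about (145,355),(495,353)). Now a zoomed mosaic for exact screw height (view 3) and guard ends (view 4).

```bash
python3 - <<'E'
import cv2,numpy as np
a=cv2.imread("pics/w3.png")[145:255,0:225];a=cv2.resize(a,None,fx=3.5,fy=3.5,interpolation=cv2.INTER_CUBIC)
b=cv2.imread("pics/wrist4.png")[255:365,130:510];b=cv2.resize(b,(787,220),interpolation=cv2.INTER_CUBIC)[:205]
m=np.zeros((590,788,3),np.uint8);m[:385,:787]=a[:, :787] if a.shape[1]>=787 else cv2.resize(a,(787,385));m[385:,:787]=b
cv2.imwrite("pics/m5.png",cv2.convertScaleAbs(m,alpha=1.6))
print(787/380,787/225)
E
```

```text
2.0710526315789473 3.497777777777778
```

View pics/m5.png

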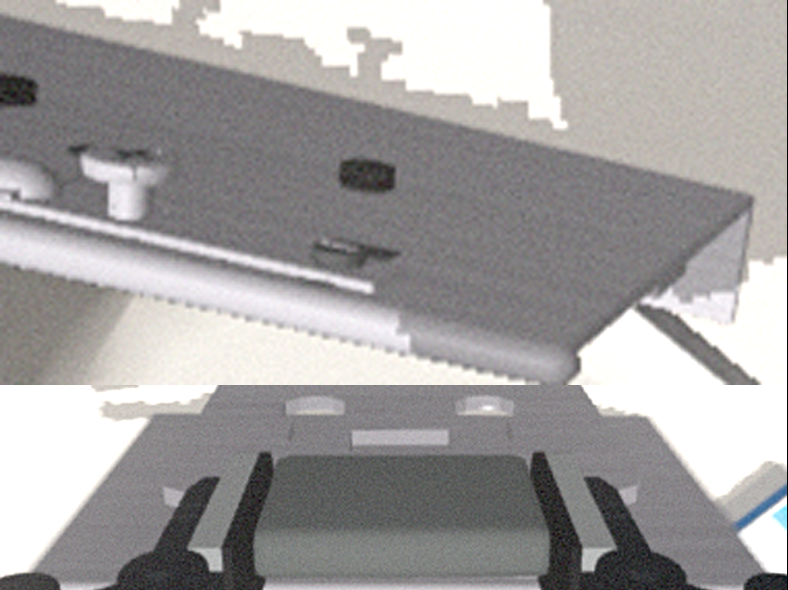

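```bash
cat > g.py <<'E'
from h import *
np.set_printoptions(precision=2,suppress=True)
import sys
def guardfit():
    pass
E
python3 - <<'E'
from h import *
np.set_printoptions(precision=2,suppress=True)
w4=np.load("wrist4.npy",allow_pickle=True).item();w3=np.load("w3.npy",allow_pickle=True).item();w2=np.load("w2.npy",allow_pickle=True).item()
g=cv2.GaussianBlur(w4["img"],(3,3),0).mean(2)
for r in range(274,336,6):
    gr=np.gradient(g[r]); print(r,"L",130+np.argmin(gr[130:215]),"R",425+np.argmax(gr[425:500]),[round(float(x)) for x in (gr[130:215].min(),gr[425:500].max())])
# guard foot corners in w4, w3, w2
for n,w,px in(("w4L",w4,(202.4,270)),("w4R",w4,(442.9,270)),("w3R",w3,(214.4,201.3)),("w2L",w2,(174.5,257.7)),("w2R",w2,(323.6,276.8))): print(n,atz(w,px,0))
yaw=np.radians(-8.1);X=np.array([np.cos(yaw),np.sin(yaw),0]);Y=np.array([-np.sin(yaw),np.cos(yaw),0]);Z=np.array([0,0,1.])
def scr(w,corner,yc,y,pts):
    F=atz(w,corner,0)-yc*Y   # foot mid
    print("F",F)
    for h in(100,104,108,112,116):
        C=F+y*Y-12.5*X+h*Z
        print(h,"ctr",proj(w,C),"top",proj(w,C+6.75*Z),"bot",proj(w,C-6.75*Z),"backtop",proj(w,C+6.75*Z+3.5*X),"base",proj(w,C+10.5*X),"topmid",proj(w,F-0*X+120*Z))
scr(w3,(214.4,201.3),100,22,0)
print("obs ctr 36.3,189.9 top 192.2 bot 187.3 backtop 197.3 base 36.3,207.3 ; end top")
scr(w2,(174.5,257.7),-100,-22,0)
print("obs w2 head left (207.7,294)")
# caddy
for n,px,z in(("holeL",(282.1,265),109),("holeR",(364.2,265),109),("grip",(325.1,315.1),164)): print(n,atz(w4,px,z))
for z in(105,108,111): print(proj(w4,np.array([454,121,z])))
E
```

```text
274 L 200 R 444 [-19, 17]
280 L 196 R 449 [-19, 18]
286 L 191 R 453 [-19, 17]
292 L 187 R 458 [-18, 17]
298 L 182 R 462 [-18, 15]
304 L 178 R 467 [-18, 18]
310 L 173 R 429 [-17, 28]
316 L 168 R 432 [-16, 16]
322 L 164 R 494 [-17, 25]
328 L 160 R 487 [-17, 24]
334 L 205 R 489 [-16, 22]
w4L [482.62  15.26   0.  ]
w4R [511.3  213.62   0.  ]
w3R [511.86 214.42   0.  ]
w2L [484.18  21.16   0.  ]
w2R [511.44 216.14   0.  ]
F [497.77 115.42   0.  ]
100 ctr [ 46.98 188.16] top [ 39.21 190.28] bot [ 54.33 186.14] backtop [ 39.06 195.91] base [ 46.44 204.45] topmid [-17.59 206.83]
104 ctr [ 42.43 189.4 ] top [ 34.4 191.6] bot [ 50.02 187.32] backtop [ 34.27 197.32] base [ 41.94 205.95] topmid [-17.59 206.83]
108 ctr [ 37.73 190.69] top [ 29.42 192.97] bot [ 45.57 188.54] backtop [ 29.31 198.77] base [ 37.29 207.5 ] topmid [-17.59 206.83]
112 ctr [ 32.86 192.03] top [ 24.27 194.38] bot [ 40.98 189.8 ] backtop [ 24.17 200.28] base [ 32.48 209.1 ] topmid [-17.59 206.83]
116 ctr [ 27.83 193.41] top [ 18.93 195.85] bot [ 36.22 191.1 ] backtop [ 18.86 201.84] base [ 27.51 210.75] topmid [-17.59 206.
[... 230 characters left out ...]
1 312.63]
104 ctr [213.18 291.92] top [211.4  294.82] bot [214.91 289.12] backtop [211.21 297.86] base [212.61 300.87] topmid [229.81 312.63]
108 ctr [212.13 293.63] top [210.32 296.58] bot [213.89 290.77] backtop [210.13 299.64] base [211.57 302.65] topmid [229.81 312.63]
112 ctr [211.06 295.36] top [209.21 298.37] bot [212.86 292.45] backtop [209.03 301.46] base [210.5  304.46] topmid [229.81 312.63]
116 ctr [209.98 297.14] top [208.09 300.21] bot [211.8  294.17] backtop [207.9  303.32] base [209.42 306.3 ] topmid [229.81 312.63]
obs w2 head left (207.7,294)
holeL [445.79 100.38 109.  ]
holeR [451.96 143.11 109.  ]
grip [447.63 122.68 164.  ]
[323.14 271.13]
[323.14 273.34]
[323.14 275.62]
```

Screw height ≈108 mm; the caddy's keyhole axis is laterally within ~0.2 mm of the guard's middle and yaw matches (8.2°). Advance to just before the heads, lowering 1 mm, then feel.

Emit:
{"op": "send_rows", "data": {"targets": [[1,-0.004,0,0.001,0,0,0],[1,-0.005,0,0,0,0,0],[1,-0.005,0,0,0,0,0],[1,-0.005,0,0,0,0,0],[1,-0.005,0,0,0,0,0],[1,-0.004,0,0,0,0,0],[1,-0.002,0,0,0,0,0],[1,0,0,0,0,0,0],[1,0,0,0,0,0,0],[1,0,0,0,0,0,0]]}}

```text
time_s: 10.25
eef_pos: [478.3, 119.1, 153.9]
ee_rot: [0.0, 0.07, 0.998, 0.0]
force: [-0.1, -0.6, -2.7]
grip_width: 0.578
grip_force: 104.1
```

```bash
python3 - <<'E'
from h import *
np.set_printoptions(precision=2,suppress=True)
s=ctrl.sense();print(s["eef_pos"],s["force"])
w=cap("wrist");save(w,"w6.png");np.save("w6.npy",w,allow_pickle=True)
g=cv2.GaussianBlur(w["img"],(3,3),0).mean(2)
for r in range(262,346,6):
    gr=np.gradient(g[r]); print(r,"L",90+np.argmin(gr[90:225]),"R",415+np.argmax(gr[415:540]),round(gr[90:225].min()),round(gr[415:540].max()))
a=w["img"][225:345,220:425];b=w["img"][235:400,60:580]
a=cv2.resize(a,(790,int(120*790/205)));cv2.imwrite("pics/c6.png",cv2.convertScaleAbs(a[:,:,::-1],alpha=1.6))
E
```

```text
[478.34 119.12 153.95] [-0.12 -0.57 -2.69]
262 L 172 R 472 -26 27
268 L 166 R 478 -25 26
274 L 160 R 484 -24 28
280 L 154 R 511 -26 24
286 L 148 R 504 -26 28
292 L 141 R 502 -24 36
298 L 135 R 508 -24 36
304 L 129 R 514 -19 37
310 L 218 R 429 -26 30
316 L 215 R 432 -25 40
322 L 212 R 435 -45 51
328 L 209 R 439 -41 47
334 L 206 R 442 -40 23
340 L 123 R 451 -29 29
```

View pics/c6.png

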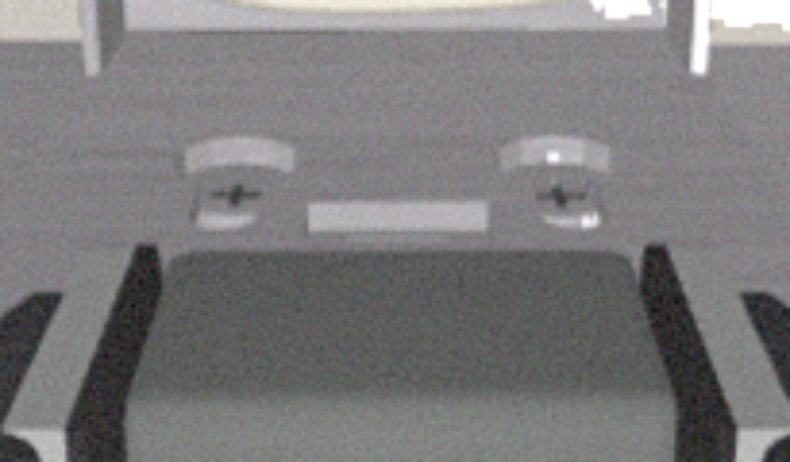

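The crop shows both screw heads (crosses at (237,195),(560,195) of the crop) inside the keyholes (lower rims at rows 138–172) — laterally aligned. Compute height residual.

```bash
python3 - <<'E'
from h import *
np.set_printoptions(precision=2,suppress=True)
w=np.load("w6.npy",allow_pickle=True).item()
s=790/205;c=lambda a,b:(220+a/s,225+b/s)
p,R=pose();X=-R.as_matrix()[:,0];Y=R.as_matrix()[:,1]
for n,px,z in(("lowfront",c(240,138),99.35),("lowback",c(240,172),99.35),("lowfrontR",c(555,138),99.35),("lowbackR",c(555,172),99.35),("winTopfront?",c(397,232),86.7)):
    q=atz(w,px,z);print(n,q,"along X from tcp",(q-p)@X,"Y",(q-p)@Y)
def pl(px,D):
    o,d=ray(w,px);return o+d*((D-(o-p)@X)/(d@X))
for Fx in(496,498,500):
    F=np.array([Fx,115,0]);D=(F-p)@X
    a=pl(c(237,195),D-12.5);b=pl(c(560,195),D-12.5)
    print(Fx,D-12.5,a,b,"Y",(a-p)@Y,(b-p)@Y,"sp",np.linalg.norm(a-b))
# foot corner row via white/gray edge along columns just inside guard ends
g=cv2.GaussianBlur(w["img"],(3,3),0).mean(2)
for col in(185,195,205,440,450,460):
    gr=np.gradient(g[235:300,col]);print(col,235+np.argmin(gr),round(gr.min()))
E
```

```text
lowfront [476.39  96.8   99.35] along X from tcp 1.202077465151389 Y -22.369121490530336
lowback [481.53  95.9   99.35] along X from tcp 6.415136817880402 Y -22.532191930297014
lowfrontR [482.69 141.12  99.35] along X from tcp 1.208820399598838 Y 22.399400792379158
lowbackR [487.87 140.55  99.35] along X from tcp 6.423515520598617 Y 22.562643309519718
winTopfront? [499.83 116.    86.7 ] along X from tcp 21.706233813108334 Y -0.06312208383602518
496 5.557364336616878 [480.77  96.66 109.49] [486.96 140.3  109.51] Y -21.888958543059594 22.186421839827496 sp 44.07538586225259
498 7.537518785444792 [482.65  95.86 104.95] [489.   140.56 104.98] Y -22.419554859237806 22.72531175574923 sp 45.14487222730898
500 9.517673234272706 [484.54  95.05 100.42] [491.04 140.81 100.44] Y -22.950151175416032 23.26420167167097 sp 46.2143585923654
185 249 -11
195 239 -12
205 235 -13
440 235 -24
450 240 -27
460 250 -27
```

Emit:
{"op": "send_rows", "data": {"targets": [[1,-0.001,0,0,0,0,0],[1,0,0,0,0,0,0],[1,-0.001,0,0,0,0,0],[1,0,0,0,0,0,0],[1,-0.001,0,0,0,0,0],[1,0,0,0,0,0,0],[1,-0.001,0,0,0,0,0],[1,0,0,0,0,0,0],[1,0,0,0,0,0,0],[1,0,0,0,0,0,0]]}}

```text
time_s: 11.55
eef_pos: [482.3, 118.5, 153.9]
ee_rot: [-0.0, 0.07, 0.998, -0.0]
force: [-0.2, -0.3, -2.3]
grip_width: 0.582
grip_force: 104.1
```

Emit:
{"op": "send_rows", "data": {"targets": [[1,-0.001,0,0,0,0,0],[1,0,0,0,0,0,0],[1,-0.001,0,0,0,0,0],[1,0,0,0,0,0,0],[1,-0.001,0,0,0,0,0],[1,0,0,0,0,0,0],[1,-0.001,0,0,0,0,0],[1,0,0,0,0,0,0],[1,0,0,0,0,0,0],[1,0,0,0,0,0,0]]}}

```text
time_s: 12.8
eef_pos: [486.2, 118.0, 153.8]
ee_rot: [-0.0, 0.07, 0.998, -0.0]
force: [-4.4, 1.3, -0.1]
grip_width: 0.586
grip_force: 104.2
```

```bash
python3 - <<'E'
from h import *
w=cap("wrist");np.save("w7.npy",w,allow_pickle=True)
a=w["img"][225:345,220:425]
a=cv2.resize(a,(790,int(120*790/205)));cv2.imwrite("pics/c7.png",cv2.convertScaleAbs(a[:,:,::-1],alpha=1.6))
E
```

```text
(no output)
```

View pics/c7.png

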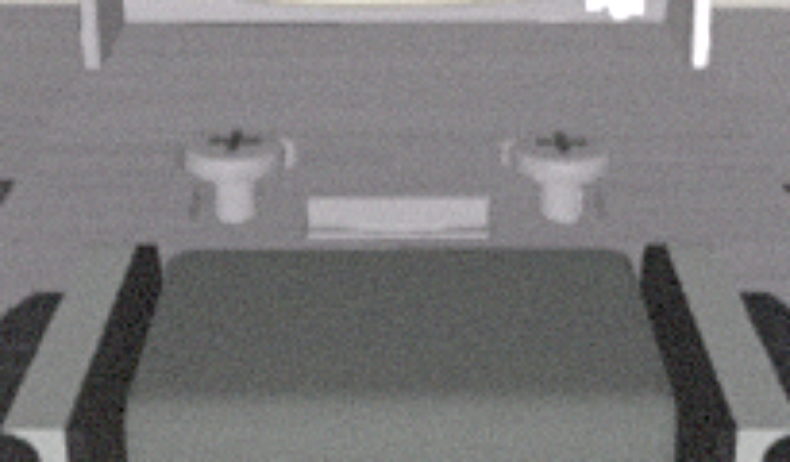

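Both heads have passed through the keyholes (heads and shanks visible at (236,150),(562,150)); 4.4 N is the spring. Press in 3 mm.

Emit:
{"op": "send_rows", "data": {"targets": [[1,-0.001,0,0,0,0,0],[1,0,0,0,0,0,0],[1,-0.001,0,0,0,0,0],[1,0,0,0,0,0,0],[1,-0.0008,0,0,0,0,0],[1,0,0,0,0,0,0],[1,0,0,0,0,0,0],[1,0,0,0,0,0,0],[1,0,0,0,0,0,0],[1,0,0,0,0,0,0]]}}

```text
time_s: 14.1
eef_pos: [488.7, 117.7, 153.8]
ee_rot: [-0.001, 0.07, 0.998, -0.0]
force: [-6.4, 0.4, -0.3]
grip_width: 0.583
grip_force: 104.3
```

6.4 N ⇒ spring pressed ≈3.4 mm. Slide down.

Emit:
{"op": "send_rows", "data": {"targets": [[1,0,0,0.001,0,0,0],[1,0,0,0.001,0,0,0],[1,0,0,0.001,0,0,0],[1,0,0,0.001,0,0,0],[1,0,0,0.001,0,0,0],[1,0,0,0.001,0,0,0],[1,0,0,0.001,0,0,0],[1,0,0,0.001,0,0,0],[1,0,0,0,0,0,0],[1,0,0,0,0,0,0]]}}

```text
time_s: 15.35
eef_pos: [488.6, 117.7, 145.8]
ee_rot: [-0.001, 0.07, 0.998, 0.0]
force: [-6.3, 0.2, -0.6]
grip_width: 0.578
grip_force: 104.3
```

Emit:
{"op": "send_rows", "data": {"targets": [[1,0,0,0.001,0,0,0],[1,0,0,0.001,0,0,0],[1,0,0,0.001,0,0,0],[1,0,0,0.001,0,0,0],[1,0,0,0.001,0,0,0],[1,0,0,0.001,0,0,0],[1,0,0,0.001,0,0,0],[1,0,0,0.001,0,0,0],[1,0,0,0.001,0,0,0],[1,0,0,0,0,0,0]]}}

```text
time_s: 16.6
eef_pos: [489.0, 117.6, 136.9]
ee_rot: [-0.0, 0.071, 0.998, 0.0]
force: [-4.8, 0.1, -0.6]
grip_width: 0.581
grip_force: 104.3
```

Emit:
{"op": "send_rows", "data": {"targets": [[1,0,0,0.0007,0,0,0],[1,0,0,0.0007,0,0,0],[1,0,0,0.0006,0,0,0],[1,0,0,0.0005,0,0,0],[1,0,0,0.0005,0,0,0],[1,0,0,0,0,0,0],[1,0,0,0,0,0,0],[1,0,0,0,0,0,0],[1,0,0,0,0,0,0],[1,0,0,0,0,0,0]]}}

```text
time_s: 17.85
eef_pos: [489.5, 117.6, 136.4]
ee_rot: [0.001, 0.07, 0.998, -0.0]
force: [-13.3, -0.5, 22.1]
grip_width: 0.588
grip_force: 106.9
```

Emit:
{"op": "send_rows", "data": {"targets": [[1,0,0,-0.001,0,0,0],[1,0,0,-0.001,0,0,0],[1,0,0,0,0,0,0],[1,0,0,0,0,0,0],[1,0,0,0,0,0,0],[1,0,0,0,0,0,0],[1,0,0,0,0,0,0],[1,0,0,0,0,0,0],[1,0,0,0,0,0,0],[1,0,0,0,0,0,0]]}}

```text
time_s: 19.1
eef_pos: [489.2, 117.6, 136.7]
ee_rot: [0.0, 0.071, 0.998, 0.0]
force: [-7.3, -0.5, 5.9]
grip_width: 0.581
grip_force: 104.9
```

```bash
python3 - <<'E'
from h import *
w=cap("wrist");np.save("w8.npy",w,allow_pickle=True)
a=w["img"][225:345,220:425]
a=cv2.resize(a,(790,int(120*790/205)));cv2.imwrite("pics/c8.png",cv2.convertScaleAbs(a[:,:,::-1],alpha=1.6))
E
```

```text
(no output)
```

View pics/c8.png

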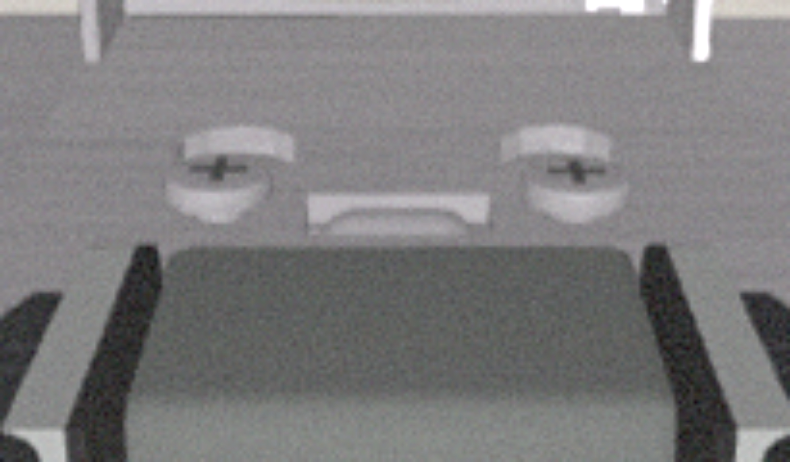

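The spring's rounded crest now shows in the window at (397,220), and both heads sit over the slots (218,180),(577,180); a stiff stop was felt at 22 N. Unload, release and lift.

Emit:
{"op": "send_rows", "data": {"targets": [[1,0.001,0,-0.0005,0,0,0],[1,0,0,0,0,0,0],[1,0,0,0,0,0,0],[0.2,0,0,0,0,0,0],[-0.4,0,0,0,0,0,0],[-1,0,0,0,0,0,0],[-1,0,0,0,0,0,0],[-1,0,0,0,0,0,0],[-1,0,0,0,0,0,0],[-1,0,0,0,0,0,0]], "squeeze": 40}}

```text
time_s: 20.4
eef_pos: [488.1, 117.7, 136.4]
ee_rot: [0.0, 0.07, 0.998, -0.0]
force: [-0.2, -0.2, 0.1]
grip_width: 1.003
grip_force: 0.0
```

Emit:
{"op": "send_rows", "data": {"targets": [[-1,0,0,-0.01,0,0,0],[-1,0,0,-0.02,0,0,0],[-1,0,0,-0.02,0,0,0],[-1,0,0,-0.02,0,0,0],[-1,0,0,-0.02,0,0,0],[-1,0.01,0,-0.015,0,0,0],[-1,0.01,0,-0.01,0,0,0],[-1,0,0,0,0,0,0],[-1,0,0,0,0,0,0],[-1,0,0,0,0,0,0]]}}

```text
time_s: 21.65
eef_pos: [468.2, 120.5, 250.8]
ee_rot: [-0.001, 0.07, 0.998, -0.0]
force: [0.5, 0.8, 0.0]
grip_width: 0.999
grip_force: 0.0
```

```bash
python3 - <<'E'
from h import *
np.set_printoptions(precision=1,suppress=True)
s=ctrl.sense();print(s["eef_pos"],s["force"],s["grip_width"])
P={n:cap(n) for n in("wrist","scene","side")};np.save("w9.npy",P["wrist"],allow_pickle=True);save(P["wrist"],"w9.png")
F=np.array([497.7,115.3,0]);yw=np.radians(-8.2);X=np.array([np.cos(yw),np.sin(yw),0]);Y=np.array([-np.sin(yw),np.cos(yw),0])
for q in["caddy_grip","caddy_holes","caddy_slots","caddy_trough","brush_center","guard_top"]:
    o=[]
    for n,p in P.items():
        r=ctrl.landmark_of(q,p)
        if r and r[0]["score"]>.4: o.append(ray(p,r[0]["point"]))
    if len(o)>1:
        t=tri(o);print(q,len(o),t[0],"guard frame",(t[0]-F)@X,(t[0]-F)@Y,t[0][2],np.array(t[1]))
E
```

```text
[468.2 120.5 250.8] [0.5 0.8 0. ] 0.9991217395118969
caddy_grip 3 [487.2 117.  145.7] guard frame -10.639991552121174 0.2212779367333859 145.65498861607065 [1.7 4.5 4.3]
caddy_holes 3 [491.7 115.3  94.5] guard frame -5.9794023577340605 -0.8784852298629506 94.53328450028843 [2.2 1.9 0.7]
caddy_slots 3 [494.1 118.5 112.8] guard frame -3.9858030314283956 2.6954914422396214 112.78481284034434 [0.1 0.4 0.3]
caddy_trough 3 [480.4 117.5  43.5] guard frame -17.40207866733195 -0.3233736099335748 43.481137968611606 [31.4 23.4 16. ]
brush_center 2 [382.8  51.7 166.4] guard frame -104.63936558254794 -79.3060774256926 166.39513588621293 [23.1 23.1]
guard_top 2 [494.9 114.5 120.5] guard frame -2.6445734901786464 -1.2381755863633304 120.47865844724045 [1.9 1.9]
```

```bash
python3 - <<'E'
import cv2
i=cv2.imread("pics/w9.png")[130:310,205:445];cv2.imwrite("pics/c9.png",cv2.convertScaleAbs(cv2.resize(i,(792,594),interpolation=cv2.INTER_CUBIC),alpha=1.6))
E
```

```text
(no output)
```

View pics/c9.png

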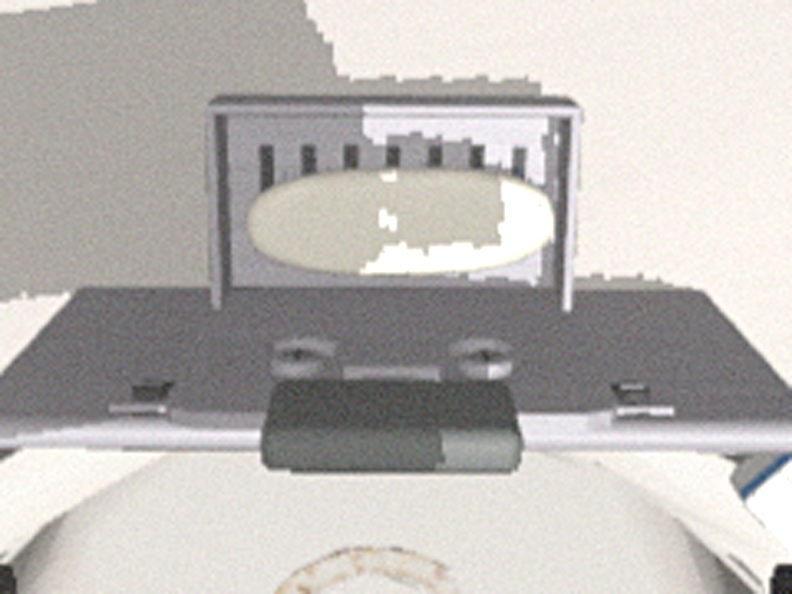

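The brush lies in the trough (400,220), the caddy hangs square with heads at (300,355),(485,355), and the robot is clear. Handing in.

```bash
python3 -c "
from rig import ctrl
print(ctrl.finish_job())"
```

```text
the job is handed in; nothing more can be done
None
```

The caddy is back on both screws, pressed down to a hard stop at 22 N with the leaf spring visible in the window and the brush still in the trough; I handed the job in at about 22 s, with no verdict shown and no final check on the bystander items.

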